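# Pack the shaker caddy on the sound artist's table

### The arm

A 6-joint arm with a two-finger parallel gripper is mounted at the origin on the work surface. World frame = base frame: x ahead of the robot, y to its left, z up, the work surface at z = 0. Lengths are in m, angles in rad, forces in N, time in s.
With the tool pointing down it reaches from about 0.3 to 0.825 m from the base axis. Payload 5.4 kg.
Tool frame: the origin (TCP) lies at the very end of the fingers, on their centre line; the grasp point (between the pads) lies 19 mm behind it; z points along the fingers, x is the direction in which the jaws open and shut, and the axes are right-handed (so a half turn about z gives the same grasp; the last joint's range is limited). The gripper opens to 92 mm and grips with 3 to 60 N. Pads are 20 mm wide; open, the fingers measure 128 mm over their backs; the gripper's body (75 mm by 189 mm) begins 69 mm behind the grasp point.
Start: joints at [1.036, 0.158, 1.597, -0, 1.386, -0.21], TCP at [0.184, 0.545, 0.18] pointing down, gripper open.
Joint ranges: [-2.91, 2.91], [-0.94, 2.29], [0.18, 2.7], [-1.29, 4.43], [0.17, 2.64], [-3, 3]. Speed limits (rad/s): [2.57, 2.57, 3.14, 3.14, 3.14, 3.14].

### API

Orientations are given as a rotation vector (axis times angle).
In Python, from workcell import bot gives the robot as it stands. Calls block until the motion is done:
- bot.goto(position, orientation): joint-space move of the TCP to a pose.
- bot.line_to(position, rot=None, max_speed=0.15): straight line of the TCP; rot=None keeps the orientation; max_speed is the mean speed in m/s.
- bot.set_joints(angles): joint-space move.
- bot.set_gripper(opening, newtons=None): opening from 0.0 (shut) to 1.0 (fully open); newtons is the grip in N (None keeps the last); returns when the fingers have stopped.
- bot.hold(seconds).
- bot.inverse_kinematics(position, orientation): joint angles nearest the present ones, or None.
- bot.read_camera(name): name is "scene" or "top"; returns a dict with "pixels" (384x512x3 uint8, blue, green, red), "fx", "fy", "cx", "cy" (pixels), "k1" (the pictures are not rectified: a ray, as slopes to the right and down, at radius r is drawn at 1 + k1 r^2 times it, then the intrinsics apply), "R" (3x3) and "t" (3): a world point X has camera coordinates R X + t. Camera axes: x right, y down, z forward; pixel columns grow to the right and rows downward; lengths in m; the calibration is good to about 2 mm. A picture is of the moment at which its call begins. There is no depth.
A pose or a line that the arm cannot do raises bot.MotionError and nothing moves.
- bot.job_done(): hands the job in, once; it reports no verdict.
Readings, each from a call of its own:
- bot.current_clock(): time.
- bot.current_joints(): joint angles.
- bot.current_joint_vel(): joint speeds.
- bot.current_effort(): joint torques, N m.
- bot.current_ee_pos(): TCP position.
- bot.current_tool_rot(): TCP orientation.
- bot.current_contact_force(): force on the tool from outside, world axes, zero at the start.
- bot.current_ft_torque(): the same for the moment, N m.
- bot.current_opening(): opening from 0.0 (shut) to 1.0 (fully open).
Only numpy, scipy, OpenCV 4.12 (cv2) and the standard library are available. Lean on these libraries where they do the work, as an engineer would, in place of code of your own. Each camera call takes 0.05 s, during which the arm holds its last target.

### The job

Pack the four closed shakers upright into the caddy, the tall ones first in the back pockets (by the high back board) and only then the short ones in the front pockets, with the round ones in the left-hand pockets and the square ones in the right-hand pockets as seen from the robot. Set each one down gently on the pocket floor without dropping it. The two open, empty pots of the same look do not belong: leave them standing where they are, and do not push the drum or the control box about.

Things in the scene. Friction and masses are not known exactly. Their poses are not given: they have to be found in the camera images.
- tall_round: Tall round shaker: closed aluminium cylinder, 42 mm diameter, 125 mm tall, standing upright; the top 10 mm slopes in to a closed cap, the side below is straight. Origin at the centre of its underside, z up its axis. About 0.18 kg.
- tall_square: Tall square shaker: closed light-wood block, 40 x 40 mm, 125 mm tall, standing upright; the top 8 mm is a smaller 30 x 30 mm plug of darker wood, the sides below are straight. Origin at the centre of its underside, z up, x and y square to its sides. About 0.16 kg.
- short_round: Short round shaker: as the tall round one (42 mm diameter, closed sloping aluminium cap in the top 10 mm), but 85 mm tall. Origin at the centre of its underside. About 0.13 kg.
- short_square: Short square shaker: as the tall square one (40 x 40 mm light wood, closed, 30 x 30 x 8 mm plug on top), but 85 mm tall. Origin at the centre of its underside, x and y square to its sides. About 0.12 kg.
- open_tube: Look-alike, does not belong: an open, empty aluminium tube, 42 mm diameter, 125 mm tall, dark open mouth at the top. Loose. Origin at the centre of its underside.
- open_box_pot: Look-alike, does not belong: an open, empty light-wood pot, 40 x 40 mm, 85 mm tall, open mouth at the top. Loose. Origin at the centre of its underside.
- caddy: Fixed plywood caddy, 152 (its x) by 168 mm (its y). Origin: centre of underside; x to its back (away from robot, yaw at most 0.3 rad), y to its left seen from the robot. Floor 8 mm thick. Pockets 62 x 62 mm, centres (mm): back left (37, 45), back right (37, -45), front left (-37, 45), front right (-37, -45). Walls 40 mm high, back board 80 mm. The 16 mm slot between left and right holds sticks.
- drum: Bystander: small wooden hand drum lying flat, white head up, 170 mm diameter (180 mm over its metal lugs), 51 mm tall. Loose, 0.5 kg. Origin at the centre of its underside. It lies on the other side of the table from the caddy.
- control_box: Bystander: flat grey metal control box with small black knobs, 75 x 120 mm, 36 mm tall (48 mm with knobs), loose, 0.45 kg, at the far side behind the other things. Origin at the centre of its underside.
Things that resemble listed ones, but are neither listed nor needed, are in the scene too. Leave any orange look-alike of the open_box_pot alone. There is more than one size of the caddy; the one meant has the size given above.

How it is judged:
On the way, in this order (a step that is already met when the one before it is completed fails the run):
1. both tall shakers stand in their back pockets, released (x of tall_round in the frame of caddy between 0.022 and 0.052 m and y of tall_round in the frame of caddy between 0.03 and 0.06 m and z of tall_round in the frame of caddy between 0.003 and 0.014 m and angle between each of tall_round, tall_square's own z axis and vertical below 0.12 rad and contact force between the fingers and tall_round below 0.3 N and x of tall_square in the frame of caddy between 0.022 and 0.052 m and y of tall_square in the frame of caddy between -0.06 and -0.03 m and z of tall_square in the frame of caddy between 0.003 and 0.014 m and contact force between the fingers and tall_square below 0.3 N), for 0.2 s.
2. both short shakers stand in their front pockets, released (x of short_round in the frame of caddy between -0.052 and -0.022 m and y of short_round in the frame of caddy between 0.03 and 0.06 m and z of short_round in the frame of caddy between 0.003 and 0.014 m and angle between each of short_round, short_square's own z axis and vertical below 0.12 rad and contact force between the fingers and short_round below 0.3 N and x of short_square in the frame of caddy between -0.052 and -0.022 m and y of short_square in the frame of caddy between -0.06 and -0.03 m and z of short_square in the frame of caddy between 0.003 and 0.014 m and contact force between the fingers and short_square below 0.3 N), for 0.2 s.
At the end, for the whole second after the job is handed in: Tall round back left, tall square back right, short round front left, short square front right: each within 15 mm of its pocket centre in x and y, on the floor (5 mm), tilt under 0.12 rad, released, at rest. Open tube and open pot upright within 20 mm of their start (all of step 1 and all of step 2 and linear speed of each of tall_round, tall_square, short_round, short_square below 0.03 m/s and distance of each of open_tube, open_box_pot from where it was at the start of the episode below 0.02 m and angle between each of open_tube, open_box_pot's own z axis and vertical below 0.12 rad); the robot touches nothing.
It fails at once if a short shaker is put into the caddy before both tall ones are in place (not (x of tall_round in the frame of caddy between 0.022 and 0.052 m and y of tall_round in the frame of caddy between 0.03 and 0.06 m and z of tall_round in the frame of caddy between 0.003 and 0.014 m and x of tall_square in the frame of caddy between 0.022 and 0.052 m and y of tall_square in the frame of caddy between -0.06 and -0.03 m and z of tall_square in the frame of caddy between 0.003 and 0.014 m) and ((x of short_round in the frame of caddy between -0.076 and 0.076 m and y of short_round in the frame of caddy between -0.084 and 0.084 m and z of short_round in the frame of caddy between -0.01 and 0.035 m) or (x of short_square in the frame of caddy between -0.076 and 0.076 m and y of short_square in the frame of caddy between -0.084 and 0.084 m and z of short_square in the frame of caddy between -0.01 and 0.035 m))).
It fails at once if a shaker is dropped (falls free of the fingers at over 0.7 m/s, about 25 mm) ((linear speed of tall_round above 0.7 m/s and contact force between the fingers and tall_round below 0.1 N) or (linear speed of tall_square above 0.7 m/s and contact force between the fingers and tall_square below 0.1 N) or (linear speed of short_round above 0.7 m/s and contact force between the fingers and short_round below 0.1 N) or (linear speed of short_square above 0.7 m/s and contact force between the fingers and short_square below 0.1 N)).
It fails at once if an open pot is moved more than 20 mm (distance of any of open_tube, open_box_pot from where it was at the start of the episode above 0.02 m).
It fails at once if the drum or the control box is pushed more than 20 mm (distance of any of drum, control_box from where it was at the start of the episode above 0.02 m).
It also fails if it takes over 115 s, if anything falls off the work surface, if the arm or the gripper's body presses on something with over 40 N, if the wrist force passes 120 N, or if a joint passes its speed limit or range.

## Working session

There is one attempt and no reset: what is moved stays moved. The work goes in short steps, each a Python script; the robot and the scene stay as the last script left them, time stands still between calls to the robot, and variables do not carry over. Pictures are saved under pics/ and viewed, and the job is handed in when it is done.

```bash
ls; mkdir -p pics; python3 - <<'E'
from workcell import bot
import cv2,numpy as np,pickle
for n in("scene","top"):
    c=bot.read_camera(n); pickle.dump(c,open(n+'0.pkl','wb'))
    cv2.imwrite(f'pics/{n}0.png',cv2.resize(c['pixels'],(800,600),interpolation=cv2.INTER_CUBIC))
    print(n,c['fx'],c['fy'],c['cx'],c['cy'],c['k1'],c['R'],c['t'],-np.array(c['R']).T@c['t'])
print(bot.current_clock())
E
```

```text
pics
scene 395.42656187587147 395.42656187587147 257.1821204251403 193.69284805762848 -0.13856530567011235 [[-0.47273376  0.88117449  0.00736967]
 [ 0.73232375  0.39750223 -0.55289593]
 [-0.49012724 -0.25597559 -0.83321773]] [ 0.26604792 -0.41510177  1.30092533] [1.06737767 0.26357437 0.85248528]
top 462.1166508932042 462.1166508932042 257.4963317091785 191.52793533130927 -0.0457361592505054 [[-0.01032402 -0.99993794  0.00418651]
 [-0.97472484  0.00912913 -0.22322221]
 [ 0.22317013 -0.00638525 -0.9747586 ]] [0.0063174  0.5866617  1.10425077] [0.32546316 0.00801221 1.2073074 ]
0.1
```

View pics/scene0.png

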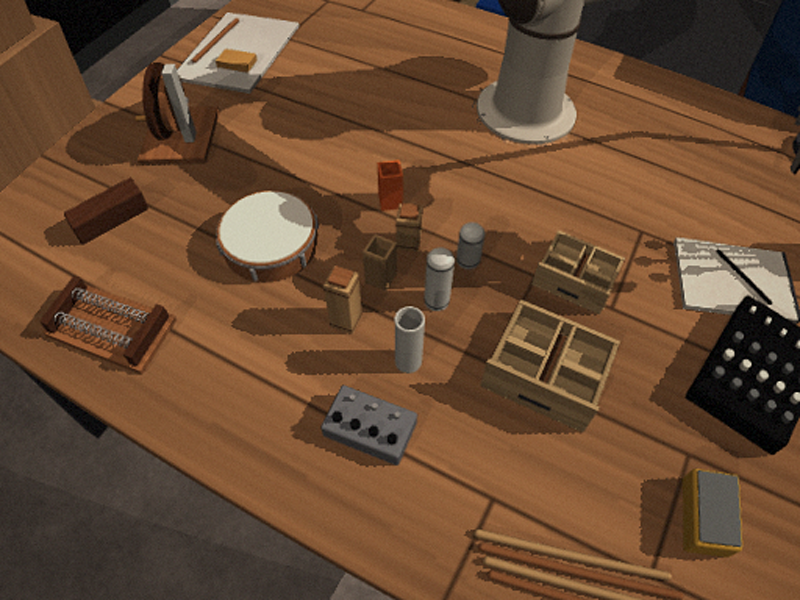

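View pics/top0.png

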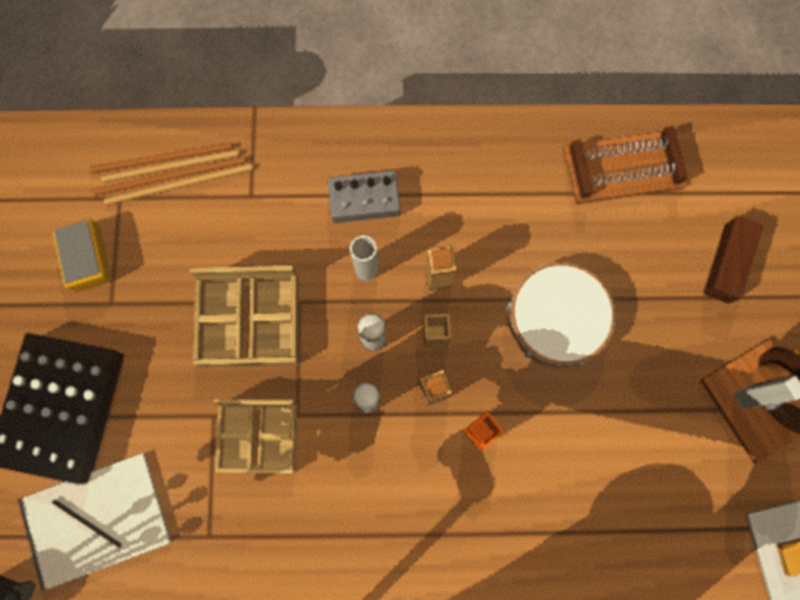

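The top view (800x600) shows two caddies: a larger one at (245,315) and a smaller one at (255,437). Tube look-alikes are tall_round (372,330) and open tube (364,257). Squares are tall (441,265), open pot (437,327), short (435,386) and the orange pot (484,430). I'll enlarge both areas.

```bash
cat > h.py <<'E'
import numpy as np,cv2,pickle
def proj(c,X):
    X=np.atleast_2d(X); p=X@np.array(c['R']).T+np.array(c['t']); s=p[:,:2]/p[:,2:]
    r2=(s**2).sum(1,keepdims=True); s=s*(1+c['k1']*r2)
    return s*[c['fx'],c['fy']]+[c['cx'],c['cy']]
def back(c,uv,z):
    K=np.array([[c['fx'],0,c['cx']],[0,c['fy'],c['cy']],[0,0,1.]])
    uv=np.atleast_2d(uv).astype(float)
    s=cv2.undistortPoints(uv[:,None],K,np.array([c['k1'],0,0,0.]))[:,0]
    # refine
    d=(uv-[c['cx'],c['cy']])/[c['fx'],c['fy']]
    for _ in range(20): s=d/(1+c['k1']*(s**2).sum(1,keepdims=True))
    R=np.array(c['R']);C=-R.T@c['t']
    D=np.c_[s,np.ones(len(s))]@R
    return C+D*((z-C[2])/D[:,2])[:,None]
def crop(c,x0,y0,w,h,k,f,draw=None):
    im=cv2.resize(c['pixels'][y0:y0+h,x0:x0+w],None,fx=k,fy=k,interpolation=cv2.INTER_CUBIC)
    for u in range((x0//10+1)*10,x0+w,10):
        p=int((u+.5-x0)*k); cv2.line(im,(p,0),(p,6),(255,255,0),1); cv2.putText(im,str(u),(p-10,16),0,.35,(255,255,255),1)
    for v in range((y0//10+1)*10,y0+h,10):
        p=int((v+.5-y0)*k); cv2.line(im,(0,p),(6,p),(255,255,0),1); cv2.putText(im,str(v),(8,p+4),0,.35,(255,255,255),1)
    if draw is not None:
        for P,col in draw:
            q=((P+.5-[x0,y0])*k).astype(int); cv2.polylines(im,[q.reshape(-1,1,2)],False,col,1)
    cv2.imwrite(f,im)
E
python3 - <<'E'
from h import *
t=pickle.load(open('top0.pkl','rb'));s=pickle.load(open('scene0.pkl','rb'))
crop(t,215,140,110,150-20,4.6*1,'pics/t_a.png'); crop(t,115,160,85,150,4,'pics/t_b.png')
crop(s,200,95,120,145,4.1,'pics/s_a.png'); crop(s,300,140,110,140,4.2,'pics/s_b.png')
E
```

```text
(no output)
```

View pics/t_a.png

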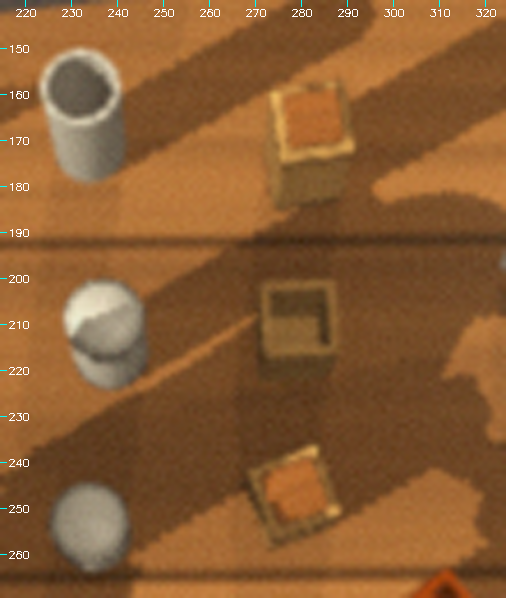

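View pics/t_b.png

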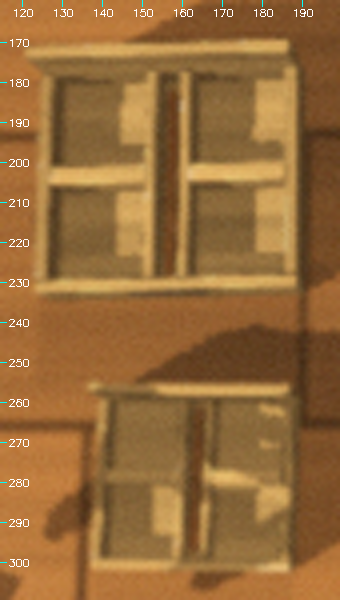

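View pics/s_a.png

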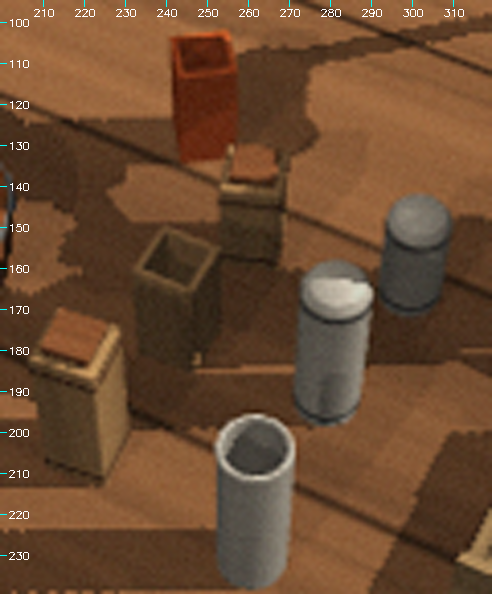

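View pics/s_b.png

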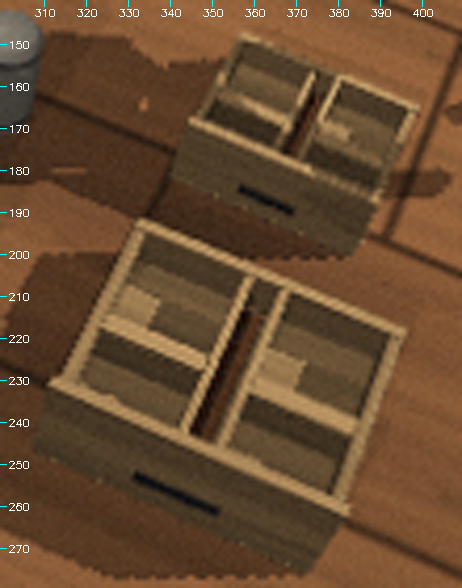

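```bash
cat > fit.py <<'E'
from h import *
from scipy.optimize import least_squares
t=pickle.load(open('top0.pkl','rb'));s=pickle.load(open('scene0.pkl','rb'))
def W(p,P):
    x,y,a=p; c,d=np.cos(a),np.sin(a); P=np.atleast_2d(P).astype(float)
    return np.c_[x+c*P[:,0]-d*P[:,1],y+d*P[:,0]+c*P[:,1],P[:,2]]
def fit(obs,p0):
    f=lambda p:np.concatenate([(proj(c,W(p,np.array(L)))-np.array(O)).ravel() for c,L,O in obs])
    r=least_squares(f,p0,loss='soft_l1'); print(np.round(r.x,4),'res',np.round(r.fun,1)); return r.x
cad=[[.076,.084,.08],[.076,-.084,.08],[-.076,.084,.04],[-.076,-.084,.04]]
C=fit([(t,cad,[[121.5,173],[187.5,170],[124,232.5],[188.5,231]]),(s,cad,[[382.5,262],[312,231],[396,219],[333,192]])],[.5,.15,0])
def circ(z,r=.021): 
    a=np.linspace(0,2*np.pi,37); return np.c_[r*np.cos(a),r*np.sin(a),z+0*a]
def sq(z,h): return np.array([[h,h,z],[h,-h,z],[-h,-h,z],[-h,h,z],[h,h,z]])
def fb(c,uv,z): return back(c,uv,z)[0]
print('tr',fb(t,[237,209.5],.12),fb(t,[240,215],0)); print('tr s',fb(s,[284,167.5],.115)); 
print('sr',fb(t,[234,253],.08),'s',fb(s,[301,148],.08))
print('ts',fb(t,[282.5,165],.125),'s',fb(s,[218,176],.125))
print('ss',fb(t,[279.5,247.5],.085),'s',fb(s,[261,135],.085))
print('tube',fb(t,[231.5,158],.125),'s',fb(s,[261.5,203.5],.125))
print('pot',fb(t,[278.5,208.5],.085),'s',fb(s,[244,157],.085))
E
python3 fit.py
```

```text
[0.5657 0.2608 0.0159] res [-0.4 -2.  -0.3 -0.7 -0.8  0.2  0.5  0.1  0.   0.3 -0.9 -0.2  0.8 -1.8
 -0.1 -1.5]
tr [0.53075289 0.05037946 0.12      ] [0.53851481 0.04711635 0.        ]
tr s [0.53857185 0.05744041 0.115     ]
sr [0.43083891 0.05931131 0.08      ] s [0.43631617 0.05837905 0.08      ]
ts [ 0.63897728 -0.06066872  0.125     ] s [ 0.63940349 -0.06120645  0.125     ]
ss [ 0.44258496 -0.05129297  0.085     ] s [ 0.45024213 -0.04985373  0.085     ]
tube [0.65789894 0.06357886 0.125     ] s [0.6575045  0.06041574 0.125     ]
pot [ 0.53889664 -0.05080602  0.085     ] s [ 0.53511276 -0.05273267  0.085     ]
```

```bash
cat > ov.py <<'E'
from fit import *
def sqpose(p,h): return [(W(p,sq(z,b))) for z,b in ((0,.02),(h-.008,.02),(h,.015))]
def rpose(p,h): return [W(p,circ(z)) for z in (0,h-.010)]
def cadw(p):
    L=[W(p,[[.076,.084,.08],[.076,-.084,.08],[.076,-.084,0],[.076,.084,0],[.076,.084,.08]]),W(p,[[.076,.084,.04],[-.076,.084,.04],[-.076,-.084,.04],[.076,-.084,.04]]),W(p,[[-.076,.084,.0],[-.076,-.084,.0]])]
    for a in(37,-37):
        for b in (45,-45):
            L.append(W(p,(sq(.0,.031)+[a/1e3,b/1e3,.008])))
    return L
P=dict(caddy=[.5657,.2608,.0159],tr=[.5345,.052,0],sr=[.4335,.0585,0],ts=[.639,-.061,.05],ss=[.446,-.0507,.35],tube=[.6575,.0625,0],pot=[.537,-.0515,0])
P.update(eval(open('over.txt').read()))
G=(0,255,0);R_=(0,0,255)
def draw(c):
    D=[]
    for k,w in (('caddy',cadw(P['caddy'])),('tr',rpose(P['tr'],.125)),('sr',rpose(P['sr'],.085)),('ts',sqpose(P['ts'],.125)),('ss',sqpose(P['ss'],.085)),('tube',rpose(P['tube'],.135)),('pot',[W(P['pot'],sq(z,.02)) for z in (0,.085)])):
        D+=[(proj(c,x),G) for x in w]
    return D
n=open('n.txt').read().strip()
for c,nm,a,b in((t,'t',(215,140,110,130,4.6),(115,160,85,80,6)),(s,'s',(200,95,120,145,4.1),(300,180,110,100,5))):
    crop(c,*a,f'pics/o{n}_{nm}a.png',draw(c)); crop(c,*b,f'pics/o{n}_{nm}b.png',draw(c))
A=[cv2.imread(f'pics/o{n}_{nm}a.png') for nm in 'ts']
B=[cv2.imread(f'pics/o{n}_{nm}b.png') for nm in 'ts']
def hc(A):
    m=max(x.shape[0] for x in A); return cv2.hconcat([cv2.copyMakeBorder(x,0,m-x.shape[0],0,0,0) for x in A])
for nm,X in(('a',hc(A)),('b',hc(B))):
    f=min(800/X.shape[1],600/X.shape[0],1); cv2.imwrite(f'pics/ov{n}{nm}.png',cv2.resize(X,None,fx=f,fy=f,interpolation=cv2.INTER_AREA))
E
echo '{}'>over.txt; echo 1 >n.txt; python3 ov.py >/dev/null
```

```text
(no output)
```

View pics/o1_ta.png

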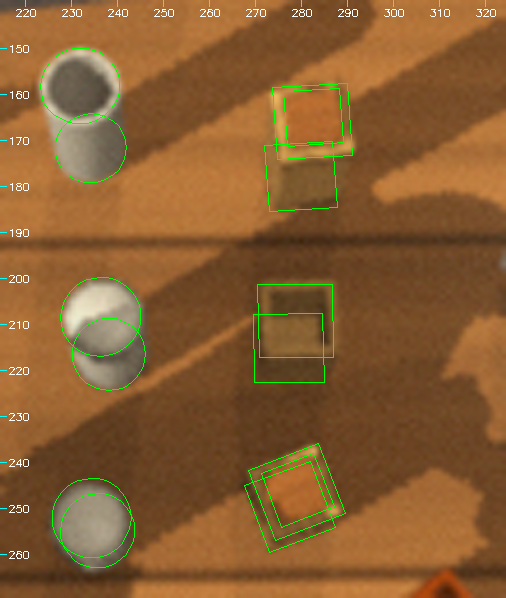

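View pics/o1_sa.png

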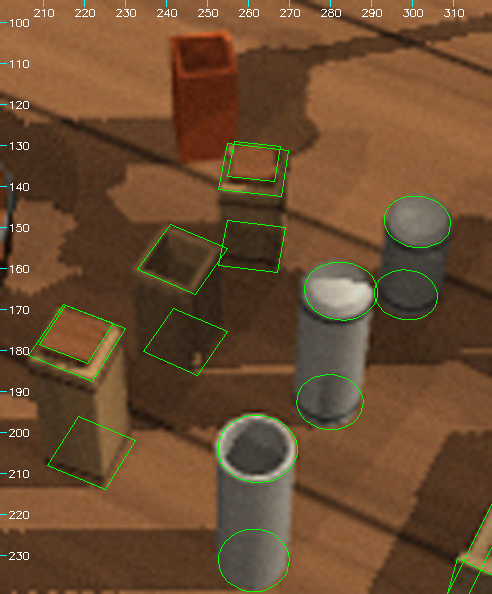

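View pics/o1_tb.png

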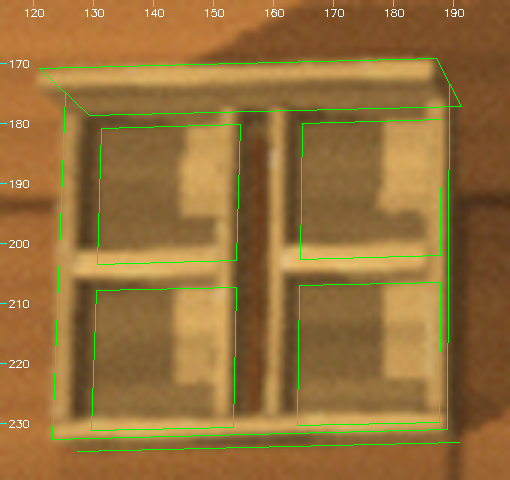

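View pics/o1_sb.png

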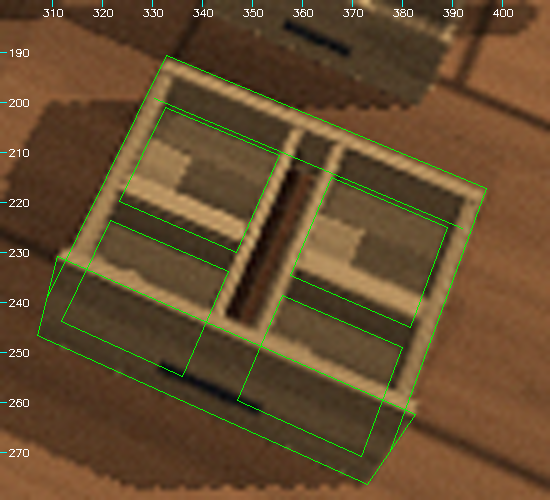

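```bash
cat > over.txt <<'E'
dict(caddy=[.567,.2608,.018],tr=[.533,.0515,0],sr=[.4315,.06,0],ts=[.6385,-.061,.12],ss=[.4445,-.051,.38])
E
echo 2>n.txt; echo 2 > n.txt; cat >> ov.py <<'E'
D=draw(t);D2=draw(s)
crop(t,260,228,60,60,6,'pics/z1.png');crop(t,260,228,60,60,6,'pics/z2.png',D)
crop(s,235,95,60,75,6,'pics/z3.png');crop(s,235,95,60,75,6,'pics/z4.png',D2)
X=cv2.vconcat([hc([cv2.imread('pics/z%d.png'%i) for i in q]) for q in((1,2),(3,4))])
cv2.imwrite('pics/zz%s.png'%n,cv2.resize(X,None,fx=.73,fy=.73))
E
python3 ov.py|tail -1
python3 - <<'E'
from fit import *
print('orange',fb(t,[310,275],.10),fb(s,[250,106],.10),fb(s,[250,106],.12),fb(s,[250,106],.085))
E
```

```text
pot [ 0.53889664 -0.05080602  0.085     ] s [ 0.53511276 -0.05273267  0.085     ]
[0.5657 0.2608 0.0159] res [-0.4 -2.  -0.3 -0.7 -0.8  0.2  0.5  0.1  0.   0.3 -0.9 -0.2  0.8 -1.8
 -0.1 -1.5]
tr [0.53075289 0.05037946 0.12      ] [0.53851481 0.04711635 0.        ]
tr s [0.53857185 0.05744041 0.115     ]
sr [0.43083891 0.05931131 0.08      ] s [0.43631617 0.05837905 0.08      ]
ts [ 0.63897728 -0.06066872  0.125     ] s [ 0.63940349 -0.06120645  0.125     ]
ss [ 0.44258496 -0.05129297  0.085     ] s [ 0.45024213 -0.04985373  0.085     ]
tube [0.65789894 0.06357886 0.125     ] s [0.6575045  0.06041574 0.125     ]
pot [ 0.53889664 -0.05080602  0.085     ] s [ 0.53511276 -0.05273267  0.085     ]
orange [ 0.37518329 -0.12139115  0.1       ] [ 0.38363958 -0.11894748  0.1       ] [ 0.40181237 -0.10878058  0.12      ] [ 0.37000998 -0.12657264  0.085     ]
```

View pics/zz2.png

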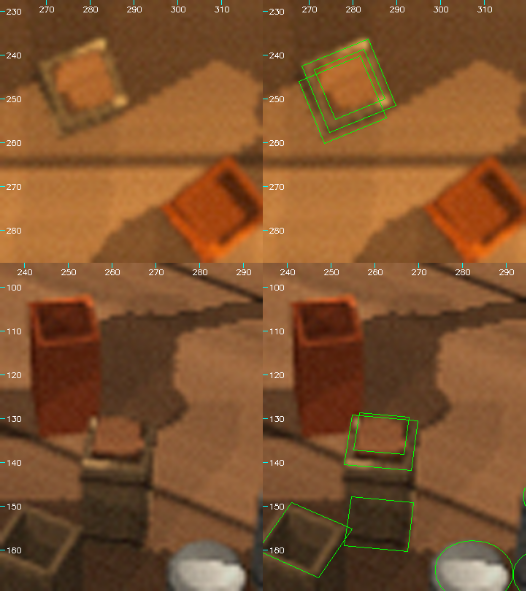

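View pics/ov2a.png

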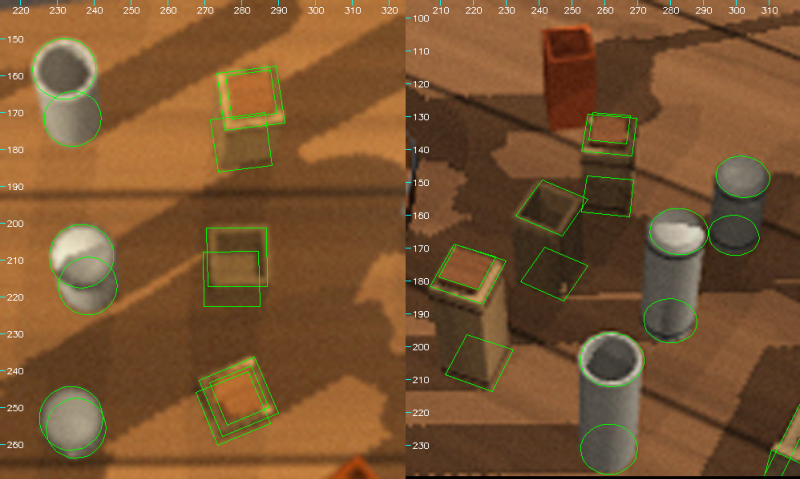

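The overlays agree to about 2 mm in both views. Only the big caddy matches 152x168 mm. tall_round, at top px (237,209), has a closed cap, while the tube at (231,158) has an open mouth. ts (282,165) and ss (280,247) have plugs, while the pot at (278,208) is open. Next I'll check IK and start with tall_round.

```bash
cat > mv.py <<'E'
import numpy as np
from scipy.spatial.transform import Rotation as Ro
from workcell import bot
CAD=[.567,.2608,.018]
OBJ=dict(tr=([.533,.0515,0.],.098,(.037,.045)),ts=([.6385,-.061,.12],.098,(.037,-.045)),
 sr=([.4315,.060,0.],.064,(-.037,.045)),ss=([.4455,-.051,.37],.064,(-.037,-.045)))
def ori(a): # jaw along y rotated by yaw a
    x=np.array([np.sin(a),-np.cos(a),0]); z=np.array([0,0,-1.]); y=np.cross(z,x)
    return Ro.from_matrix(np.c_[x,y,z])
def rv(a): return ori(a).as_rotvec()
def slot(l):
    a=CAD[2]; return np.array([CAD[0]+np.cos(a)*l[0]-np.sin(a)*l[1],CAD[1]+np.sin(a)*l[0]+np.cos(a)*l[1]])
ZC=.27
E
python3 - <<'E'
from mv import *
print(Ro.from_rotvec(bot.current_tool_rot()).as_matrix().round(2))
for k,(p,h,l) in OBJ.items():
    q=slot(l); print(k,q.round(4))
    for xy,a,z in ((p[:2],p[2],ZC),(p[:2],p[2],h-.019),(q,CAD[2],ZC),(q,CAD[2],h-.011)):
        j=bot.inverse_kinematics([*xy,z],rv(a)); print(None if j is None else np.round(j,2))
E
```

```text
[[ 0.32  0.95 -0.  ]
 [ 0.95 -0.32 -0.  ]
 [-0.   -0.   -1.  ]]
tr [0.6032 0.3065]
[-0.13  0.01  1.58 -0.    1.55  1.44]
[-0.13  0.16  1.81 -0.    1.18  1.44]
[ 0.29  0.39  1.15 -0.    1.61  1.84]
[ 0.29  0.49  1.37 -0.    1.28  1.84]
ts [0.6048 0.2165]
[-0.28  0.29  1.27  0.    1.58  1.17]
[-0.28  0.41  1.49  0.    1.24  1.17]
[ 0.16  0.29  1.26 -0.    1.58  1.71]
[ 0.16  0.41  1.48 -0.    1.25  1.71]
sr [0.5292 0.3051]
[-0.14 -0.26  1.83 -0.    1.58  1.43]
[-0.14 -0.05  2.1  -0.    1.09  1.43]
[ 0.33  0.21  1.36 -0.    1.57  1.88]
[ 0.33  0.37  1.6  -0.    1.17  1.88]
ss [0.5308 0.2151]
[-0.38 -0.23  1.8  -0.    1.57  0.82]
[-0.38 -0.02  2.07 -0.    1.09  0.82]
[ 0.17  0.11  1.48 -0.    1.56  1.73]
[ 0.17  0.28  1.72 -0.    1.14  1.73]
```

```bash
cat >> mv.py <<'E'
def pick(k):
    p,h,l=OBJ[k]
    bot.goto([*p[:2],ZC],rv(p[2])); bot.set_gripper(.66,20)
    f0=bot.current_contact_force()
    bot.line_to([*p[:2],h-.019],max_speed=.12)
    print('desc dF',np.round(bot.current_contact_force()-f0,2))
    bot.set_gripper(0.,20); print('opening mm',bot.current_opening()*92)
    bot.hold(.2); bot.line_to([*p[:2],h-.019+.02],max_speed=.05)
    bot.line_to([*p[:2],ZC],max_speed=.15)
    print('lift',np.round(bot.current_contact_force()-f0,2),'op',bot.current_opening()*92,'t',bot.current_clock())
E
python3 - <<'E'
from mv import *
pick('tr')
import cv2
for n in('top','scene'):
    c=bot.read_camera(n); cv2.imwrite(f'pics/p1{n}.png',c['pixels'])
E
```

```text
desc dF [ 0.62 -1.32  0.87]
opening mm 39.462054648167204
lift [ 0.88 -0.62 -1.44] op 39.197026850563354 t 7.1583
```

View pics/p1scene.png

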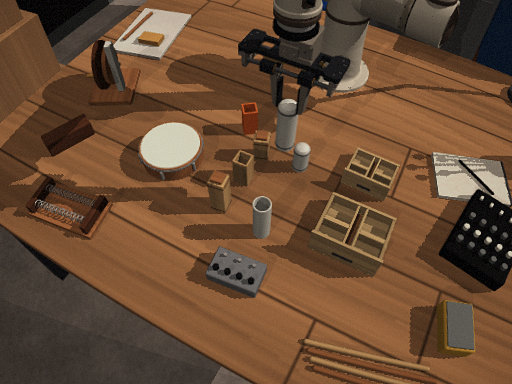

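```bash
python3 - <<'E'
import cv2
a=cv2.imread('pics/p1scene.png')[20:170,220:370]; b=cv2.imread('pics/p1top.png')[150:300,170:320]
cv2.imwrite('pics/p1z.png',cv2.resize(cv2.hconcat([a,b]),None,fx=2.65,fy=2.65,interpolation=cv2.INTER_CUBIC))
E
```

```text
(no output)
```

View pics/p1z.png

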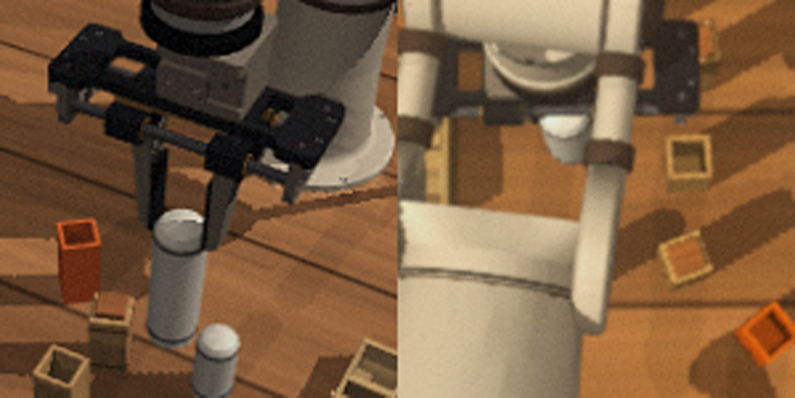

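```bash
cat > ovh.py <<'E'
from h import *
from ov import rpose,sqpose,W,circ,G
import sys
def held(img,c,p,dz,kind,h,f,box):
    L=(rpose if kind=='r' else sqpose)(p,h)
    D=[(proj(c,x+[0,0,dz]),G) for x in L]
    c=dict(c); c['pixels']=img; crop(c,*box,f,D)
E
python3 - <<'E'
from ovh import *
from mv import bot
s=pickle.load(open('scene0.pkl','rb')); p=bot.current_ee_pos(); print(p)
held(cv2.imread('pics/p1scene.png'),s,[p[0],p[1],0],p[2]+.019-.098,'r',.125,'pics/p1h.png',(250,70,70,90,6))
E
```

```text
[0.5657 0.2608 0.0159] res [-0.4 -2.  -0.3 -0.7 -0.8  0.2  0.5  0.1  0.   0.3 -0.9 -0.2  0.8 -1.8
 -0.1 -1.5]
tr [0.53075289 0.05037946 0.12      ] [0.53851481 0.04711635 0.        ]
tr s [0.53857185 0.05744041 0.115     ]
sr [0.43083891 0.05931131 0.08      ] s [0.43631617 0.05837905 0.08      ]
ts [ 0.63897728 -0.06066872  0.125     ] s [ 0.63940349 -0.06120645  0.125     ]
ss [ 0.44258496 -0.05129297  0.085     ] s [ 0.45024213 -0.04985373  0.085     ]
tube [0.65789894 0.06357886 0.125     ] s [0.6575045  0.06041574 0.125     ]
pot [ 0.53889664 -0.05080602  0.085     ] s [ 0.53511276 -0.05273267  0.085     ]
[0.53237899 0.0515579  0.26875463]
```

View pics/p1h.png

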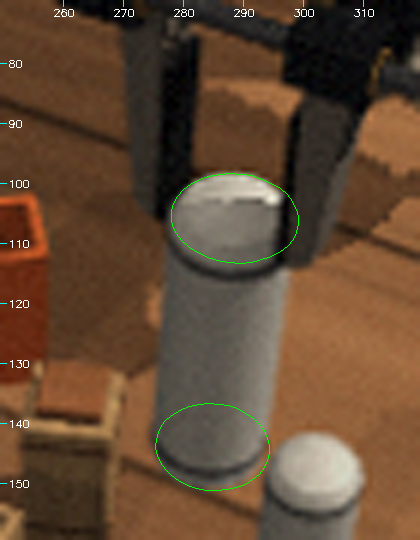

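```bash
cat >> mv.py <<'E'
def place(k,dx=0.,dy=0.):
    p,h,l=OBJ[k]; a=CAD[2]; q=slot((l[0]+dx,l[1]+dy)); zf=.008+h-.019
    bot.goto([*q,ZC],rv(a)); 
    bot.line_to([*q,zf+.05],max_speed=.15); bot.hold(.2)
    f0=bot.current_contact_force(); 
    bot.line_to([*q,zf+.006],max_speed=.06); print('F',np.round(bot.current_contact_force()-f0,2))
    z=zf+.006
    while z>zf-.004:
        z-=.001; bot.line_to([*q,z],max_speed=.03); f=bot.current_contact_force()-f0
        if f[2]>3 or np.hypot(*f[:2])>6: break
    print('stop z-zf mm',(z-zf)*1e3,np.round(f,2),'ee',np.round(bot.current_ee_pos(),4))
    bot.set_gripper(.66); bot.hold(.3); print('rel op',bot.current_opening())
def away():
    e=bot.current_ee_pos(); bot.line_to([e[0],e[1],ZC],max_speed=.15)
E
python3 - <<'E'
from mv import *
place('tr'); away()
import cv2
for n in('top','scene'):
    c=bot.read_camera(n); cv2.imwrite(f'pics/q1{n}.png',c['pixels'])
print(bot.current_clock())
a=cv2.imread('pics/q1scene.png')[100:300,200:420]
cv2.imwrite('pics/q1z.png',cv2.resize(a,None,fx=3,fy=3,interpolation=cv2.INTER_CUBIC))
E
```

```text
F [0.1  0.86 1.54]
stop z-zf mm -1.0000000000000009 [-1.65  0.8   5.94] ee [0.604  0.3066 0.0872]
rel op 0.6613622716074682
14.425
```

View pics/q1z.png

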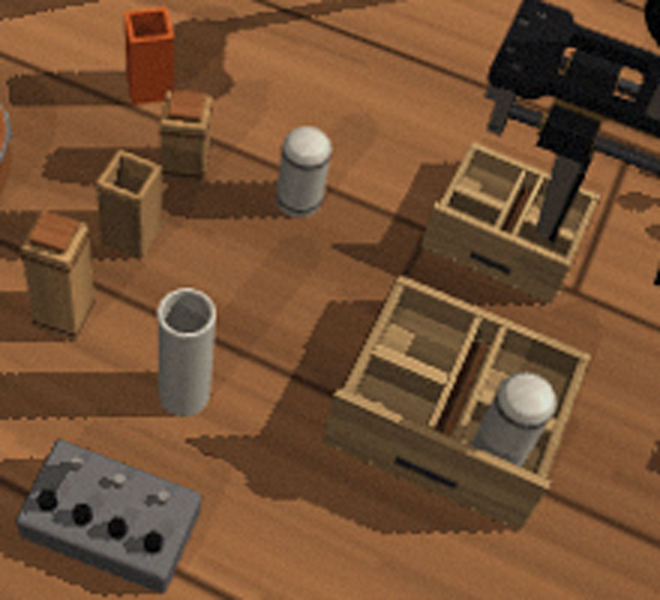

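```bash
python3 - <<'E' >/dev/null
from ovh import *
from mv import slot,OBJ,CAD
s=pickle.load(open('scene0.pkl','rb'));q=slot(OBJ['tr'][2])
held(cv2.imread('pics/q1scene.png'),s,[*q,0],.008,'r',.125,'pics/q1h.png',(300,180,110,100,5))
E
```

```text
(no output)
```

View pics/q1h.png

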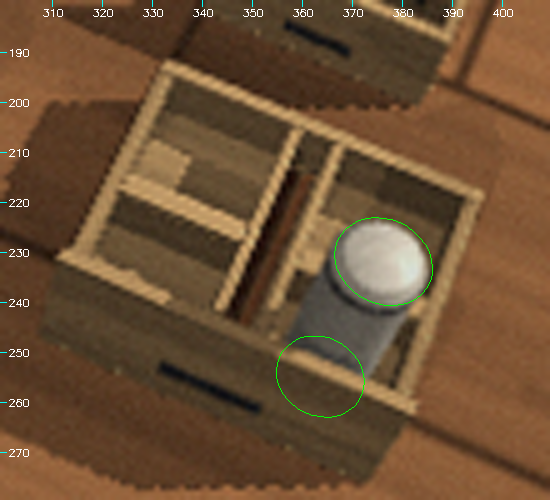

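```bash
python3 - <<'E'
from mv import *
pick('ts')
import cv2
c=bot.read_camera('scene'); cv2.imwrite('pics/p2scene.png',c['pixels'])
E
```

```text
desc dF [1.05 0.23 0.51]
opening mm 39.35989872973822
lift [ 1.1  -0.92 -0.67] op 39.33735602389824 t 20.2583
```

```bash
python3 - <<'E' >/dev/null
from ovh import *
from mv import bot
s=pickle.load(open('scene0.pkl','rb')); p=bot.current_ee_pos()
held(cv2.imread('pics/p2scene.png'),s,[p[0],p[1],.12],p[2]+.019-.098,'s',.125,'pics/p2h.png',(170,70,110,130,4.5))
E
```

```text
(no output)
```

View pics/p2h.png

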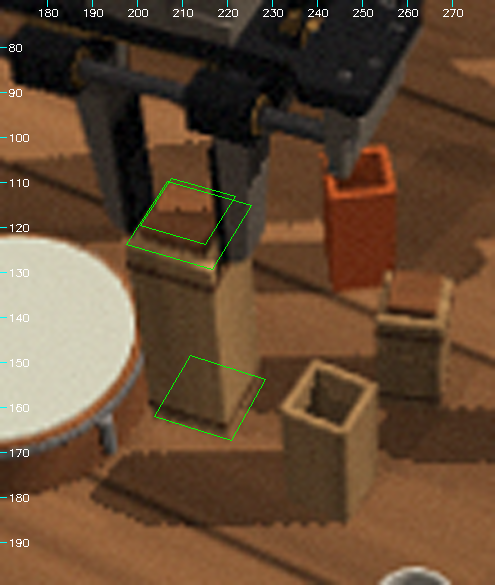

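```bash
python3 - <<'E' | grep -v "^\[\|^[tsp]"
from mv import *
place('ts'); away()
bot.goto([.35,.25,.3],rv(0))
import cv2
from ovh import *
for n in('top','scene'):
    c=bot.read_camera(n); cv2.imwrite(f'pics/q2{n}.png',c['pixels'])
print('clock',bot.current_clock())
s=pickle.load(open('scene0.pkl','rb'));t=pickle.load(open('top0.pkl','rb'));q=slot(OBJ['ts'][2])
held(cv2.imread('pics/q2scene.png'),s,[*q,CAD[2]],.008,'s',.125,'pics/q2h.png',(300,180,110,100,5))
held(cv2.imread('pics/q2top.png'),t,[*q,CAD[2]],.008,'s',.125,'pics/q2t.png',(110,140,140,100,5))
E
```

```text
F [ 0.15 -1.03  1.12]
rel op 0.6598603608178276
 -0.1 -1.5]
clock 28.5417
```

View pics/q2h.png

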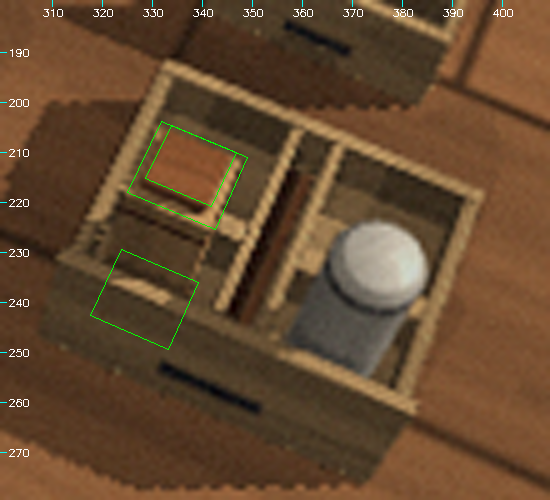

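View pics/q2t.png

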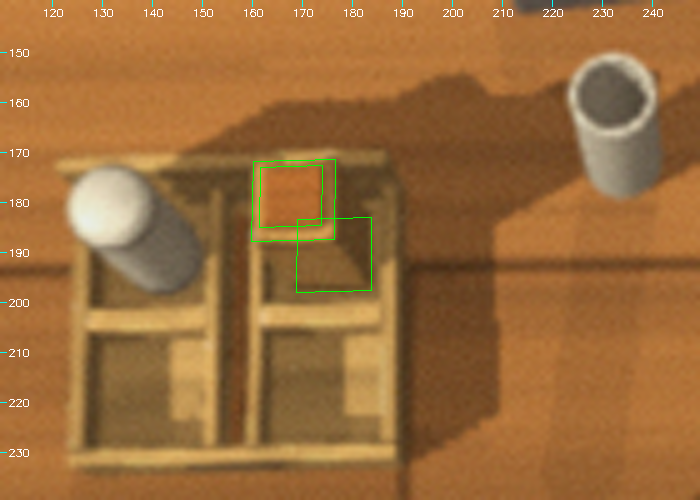

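View pics/q2scene.png

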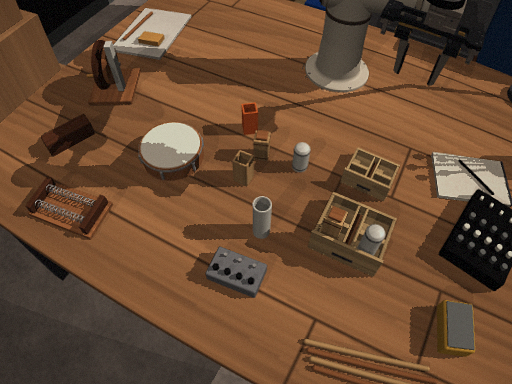

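Both tall ones stand in their back pockets, and the overlays match within about 1-2 px in both views. Next are the short ones.

```bash
python3 - <<'E' | grep -v "^\[\|^[tp]o\|^[ts][rs]"
from mv import *
import cv2
pick('sr')
from ovh import *
c=bot.read_camera('scene'); p=bot.current_ee_pos()
held(c['pixels'],c,[p[0],p[1],0],p[2]+.019-.064,'r',.085,'pics/p3h.png',(250,60,90,90,5))
E
```

```text
desc dF [1.75 0.92 0.35]
opening mm 32.50321354794306
lift [-0.04 -0.86  0.7 ] op 0.42134081501637927 t 34.4417
 -0.1 -1.5]
tube [0.65789894 0.06357886 0.125     ] s [0.6575045  0.06041574 0.125     ]
```

View pics/p3h.png

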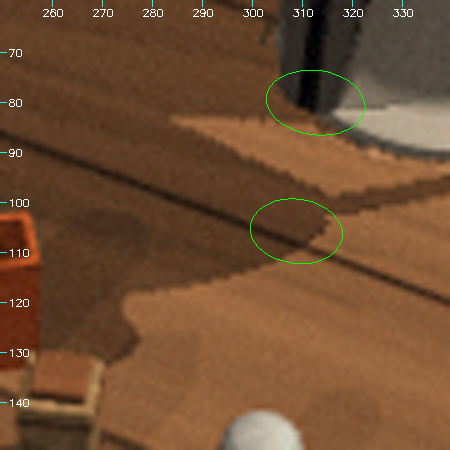

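```bash
python3 - <<'E' >/dev/null
from mv import *
bot.goto([.35,.3,.3],rv(0))
from ovh import *
for n,b in(('scene',(230,100,110,100,5)),('top',(210,140,110,130,4.6))):
    c=bot.read_camera(n); pickle.dump(c,open(n+'3.pkl','wb'))
    held(c['pixels'],c,[.4315,.06,0],0,'r',.085,f'pics/r3{n}.png',b)
E
```

```text
(no output)
```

View pics/r3scene.png

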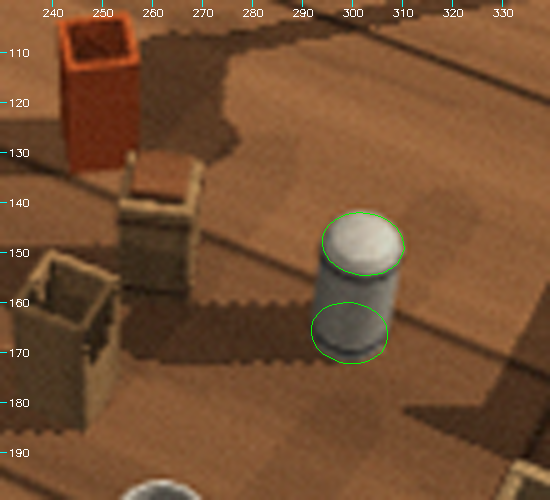

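View pics/r3top.png

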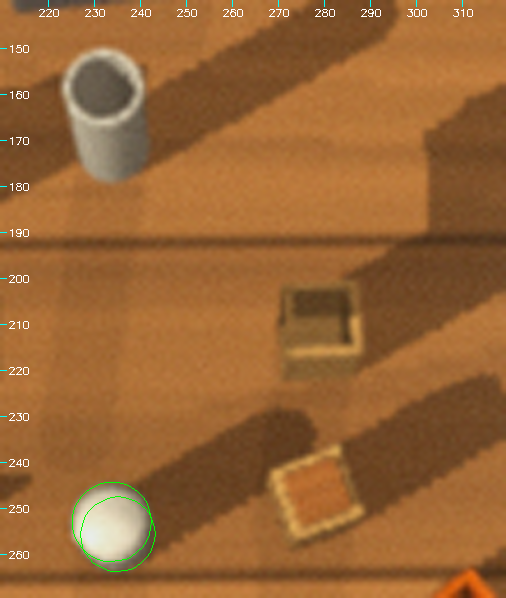

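```bash
python3 - <<'E'
from mv import *
from h import *
p=[.432,.061]
bot.goto([*p,.2],rv(0)); bot.line_to([*p,.045],max_speed=.12); bot.hold(.2)
print(bot.current_ee_pos(),Ro.from_rotvec(bot.current_tool_rot()).as_matrix().round(3),bot.current_opening())
c=bot.read_camera('scene'); crop(c,230,60,130,120,5,'pics/r4.png')
print(proj(c,bot.current_ee_pos()),bot.current_clock())
E
```

```text
[0.43820767 0.06045083 0.05178266] [[ 0.001 -1.     0.011]
 [-1.    -0.001 -0.002]
 [ 0.002 -0.011 -1.   ]] 0.006540725509593075
[[300.36001496 155.77932729]] 38.3417
```

View pics/r4.png

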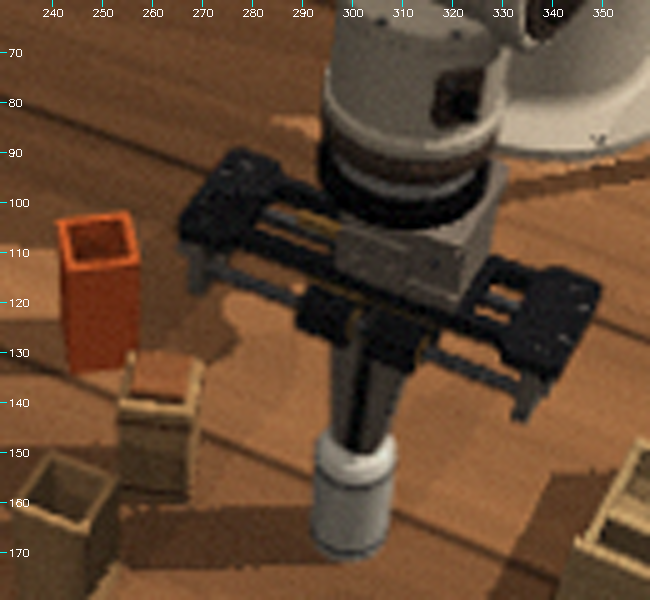

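```bash
python3 - <<'E'
from mv import *
print(bot.current_contact_force(),bot.current_ft_torque(),bot.current_joints().round(4) if hasattr(bot.current_joints(),'round') else bot.current_joints())
print(bot.inverse_kinematics([.432,.061,.045],rv(0)),bot.current_effort())
E
```

```text
[-6.89788132 -0.38888119 40.39524592] [0.12186016 1.55855493 0.01054142] [-1.3740e-01 -5.5000e-02  2.0895e+00 -1.0000e-04  1.0955e+00  1.4327e+00]
[-1.38126252e-01 -4.94305569e-02  2.09959504e+00 -4.44089210e-16
  1.09142818e+00  1.43267008e+00] [-8.47840793e-01 -1.14544845e+01 -1.55553854e+01  7.59647903e-02
 -2.46300347e+00 -5.47851101e-03]
```

```bash
python3 - <<'E'
from mv import *
from h import *
e=bot.current_ee_pos()
bot.line_to([e[0]-.003,e[1],.12],max_speed=.05); print(bot.current_ee_pos(),bot.current_contact_force())
bot.line_to([.432,.061,.27],max_speed=.2); bot.set_gripper(.66,20)
bot.goto([.35,.3,.3],rv(0)); print(bot.current_clock())
for n,b in(('scene',(230,100,110,100,5)),('top',(210,140,110,130,4.6))):
    c=bot.read_camera(n); pickle.dump(c,open(n+'4.pkl','wb')); crop(c,*b,f'pics/r5{n}.png')
E
```

```text
[0.43493758 0.0604692  0.11966424] [-0.18490635  0.1721028   0.33700564]
42.875
```

View pics/r5scene.png

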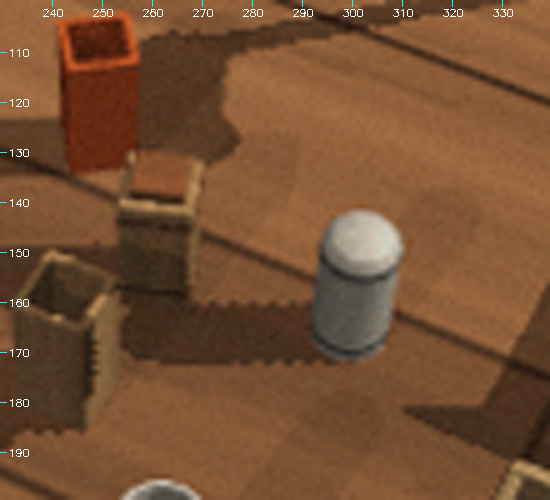

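View pics/r5top.png

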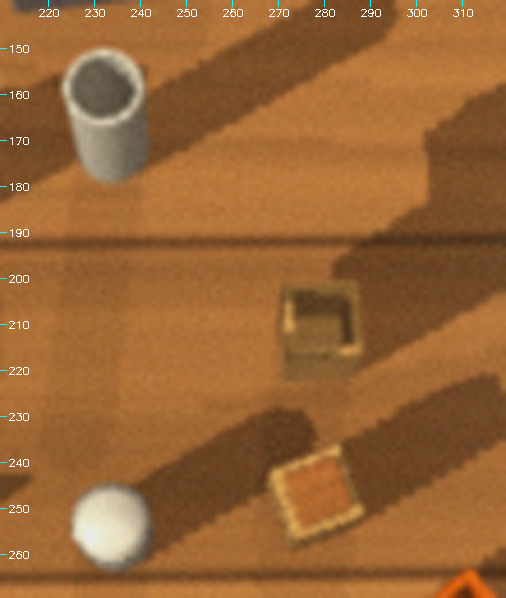

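The shaker is upright and hasn't moved. My second descent was made with the fingers still shut and pressed on its cap at about 40 N; no damage is visible. I'll regrasp lower on the straight side, with the jaws open, and check the opening before lifting.

```bash
cat >> mv.py <<'E'
OBJ['sr']=([.432,.061,0.],.057,(-.037,.045)); OBJ['ss']=([.4455,-.051,.37],.057,(-.037,-.045))
def pick2(k,N=30):
    p,h,l=OBJ[k]
    bot.set_gripper(.66,N); assert bot.current_opening()>.6
    bot.goto([*p[:2],ZC],rv(p[2])); 
    bot.line_to([*p[:2],h-.019],max_speed=.12); bot.hold(.3)
    print('ee',np.round(bot.current_ee_pos(),4),np.round(bot.current_contact_force(),2))
    bot.set_gripper(0.,N); bot.hold(.3); o=bot.current_opening()*92; print('op',o,'ee',np.round(bot.current_ee_pos(),4),np.round(bot.current_contact_force(),2))
    if o<37.5: print('ABORT'); return False
    bot.line_to([*p[:2],h-.019+.02],max_speed=.05); print('op',bot.current_opening()*92)
    return True
E
python3 - <<'E'
from mv import *
from h import *
print(pick2('sr'),bot.current_clock())
c=bot.read_camera('scene'); crop(c,230,60,130,120,5,'pics/r6.png')
E
```

```text
ee [0.4321 0.061  0.0381] [-0.16  0.37 -0.19]
op 39.64399417585074 ee [0.4321 0.0609 0.038 ] [ 0.65 -0.1   0.71]
op 39.277665454738774
True 47.8833
```

View pics/r6.png

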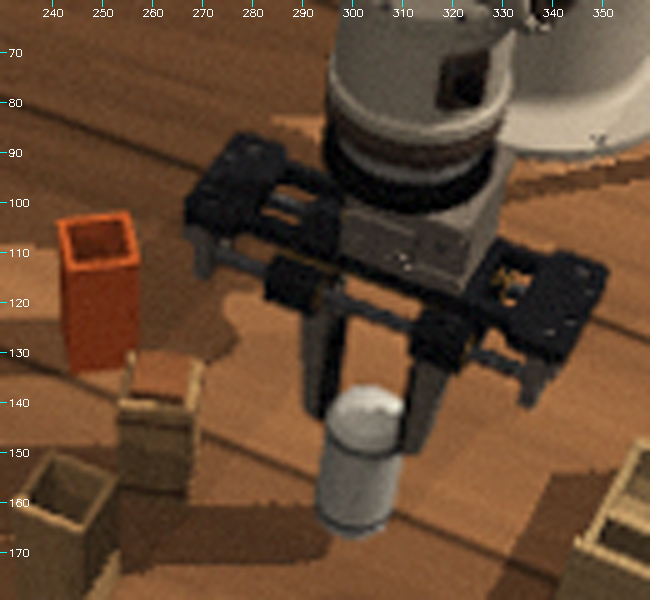

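```bash
python3 - <<'E'
from mv import *
from h import *
e=bot.current_ee_pos(); bot.line_to([e[0],e[1],.23],max_speed=.15); print('op',bot.current_opening()*92)
place('sr'); away(); bot.goto([.35,.3,.3],rv(0)); print(bot.current_clock())
q=slot(OBJ['sr'][2])
from ovh import held
for n,b in(('scene',(300,180,110,100,5)),('top',(110,140,140,100,5))):
    c=bot.read_camera(n); held(c['pixels'],c,[*q,0],.008,'r',.085,f'pics/q3{n}.png',b)
E
```

```text
op 39.36348748337401
F [-0.39 -0.7  -1.63]
stop z-zf mm -1.0000000000000078 [-1.07 -0.29  4.66] ee [0.53   0.3052 0.046 ]
rel op 0.6601717848850975
57.6083
[0.5657 0.2608 0.0159] res [-0.4 -2.  -0.3 -0.7 -0.8  0.2  0.5  0.1  0.   0.3 -0.9 -0.2  0.8 -1.8
 -0.1 -1.5]
tr [0.53075289 0.05037946 0.12      ] [0.53851481 0.04711635 0.        ]
tr s [0.53857185 0.05744041 0.115     ]
sr [0.43083891 0.05931131 0.08      ] s [0.43631617 0.05837905 0.08      ]
ts [ 0.63897728 -0.06066872  0.125     ] s [ 0.63940349 -0.06120645  0.125     ]
ss [ 0.44258496 -0.05129297  0.085     ] s [ 0.45024213 -0.04985373  0.085     ]
tube [0.65789894 0.06357886 0.125     ] s [0.6575045  0.06041574 0.125     ]
pot [ 0.53889664 -0.05080602  0.085     ] s [ 0.53511276 -0.05273267  0.085     ]
```

View pics/q3scene.png

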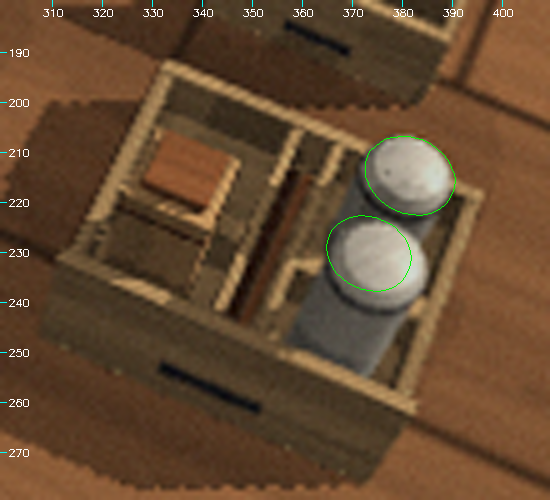

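View pics/q3top.png

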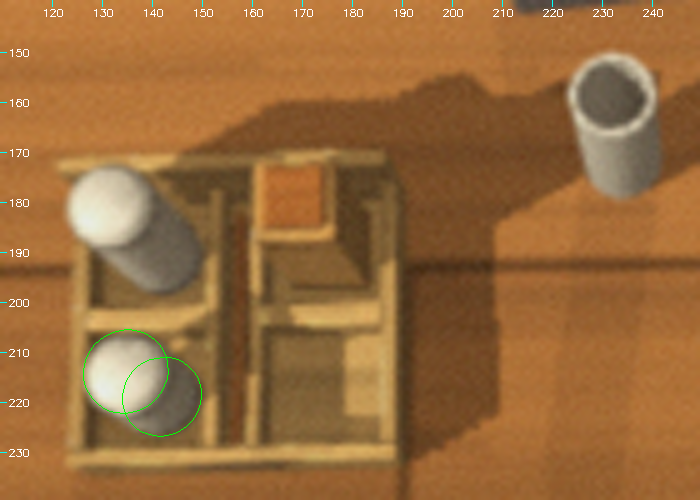

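```bash
python3 - <<'E'
from mv import *
ok=pick2('ss'); print(bot.current_clock())
from ovh import held
c=bot.read_camera('scene');p=bot.current_ee_pos(); print(p)
held(c['pixels'],c,[p[0],p[1],.37],p[2]+.019-.057,'s',.085,f'pics/r7.png',(215,80,100,110,5))
E
```

```text
ee [ 0.4456 -0.0511  0.0381] [-1.06 -0.07  0.62]
op 39.70336085275708 ee [ 0.4455 -0.051   0.038 ] [0.56 0.43 0.  ]
op 39.45258024591426
62.975
[0.5657 0.2608 0.0159] res [-0.4 -2.  -0.3 -0.7 -0.8  0.2  0.5  0.1  0.   0.3 -0.9 -0.2  0.8 -1.8
 -0.1 -1.5]
tr [0.53075289 0.05037946 0.12      ] [0.53851481 0.04711635 0.        ]
tr s [0.53857185 0.05744041 0.115     ]
sr [0.43083891 0.05931131 0.08      ] s [0.43631617 0.05837905 0.08      ]
ts [ 0.63897728 -0.06066872  0.125     ] s [ 0.63940349 -0.06120645  0.125     ]
ss [ 0.44258496 -0.05129297  0.085     ] s [ 0.45024213 -0.04985373  0.085     ]
tube [0.65789894 0.06357886 0.125     ] s [0.6575045  0.06041574 0.125     ]
pot [ 0.53889664 -0.05080602  0.085     ] s [ 0.53511276 -0.05273267  0.085     ]
[ 0.44542514 -0.05096093  0.05797301]
```

View pics/r7.png

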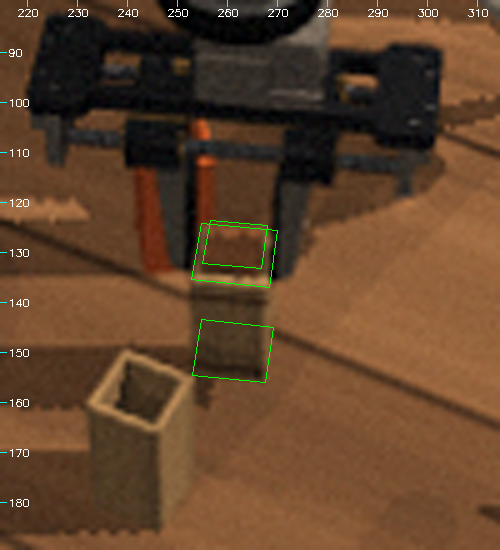

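```bash
python3 - <<'E' | grep -v "^tr\|^ts\|^sr\|^ss\|^tube\|^pot"
from mv import *
from h import *
e=bot.current_ee_pos(); bot.line_to([e[0],e[1],.23],max_speed=.15); print('op',bot.current_opening()*92)
place('ss'); away(); bot.goto([.35,.3,.3],rv(0)); print(bot.current_clock())
q=slot(OBJ['ss'][2])
from ovh import held
for n,b in(('scene',(300,180,110,100,5)),('top',(110,140,140,100,5))):
    c=bot.read_camera(n); held(c['pixels'],c,[*q,CAD[2]],.008,'s',.085,f'pics/q4{n}.png',b); cv2.imwrite(f'pics/f{n}.png',c['pixels'])
E
```

```text
op 39.25705625486297
F [0.99 1.46 0.9 ]
stop z-zf mm -1.0000000000000078 [-0.42  0.59  7.11] ee [0.5314 0.2153 0.0459]
rel op 0.6598698998407149
72.8333
[0.5657 0.2608 0.0159] res [-0.4 -2.  -0.3 -0.7 -0.8  0.2  0.5  0.1  0.   0.3 -0.9 -0.2  0.8 -1.8
 -0.1 -1.5]
```

View pics/q4scene.png

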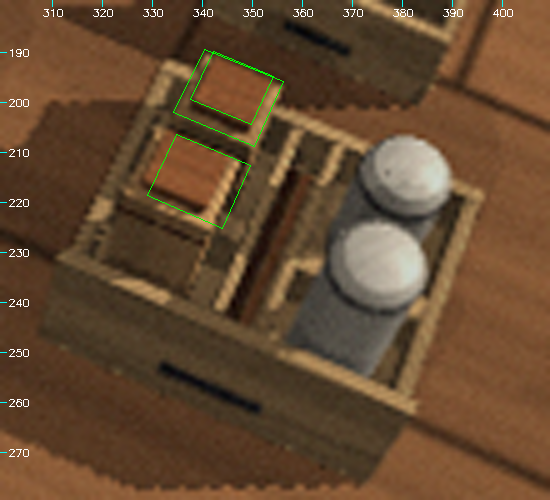

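View pics/q4top.png

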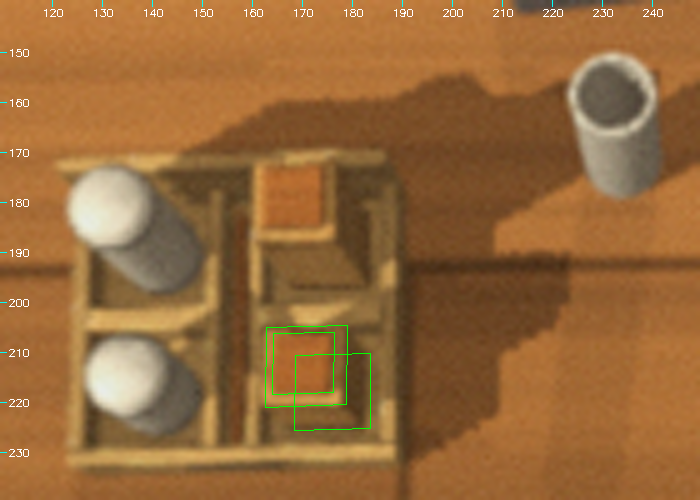

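View pics/fscene.png

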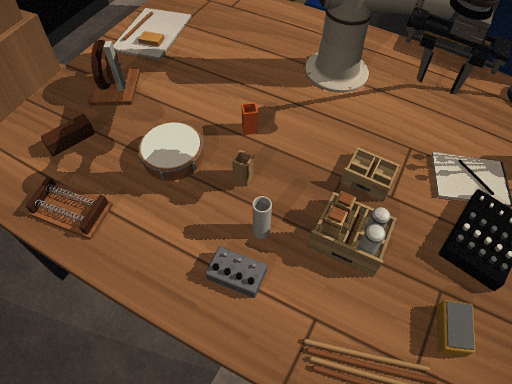

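View pics/ftop.png

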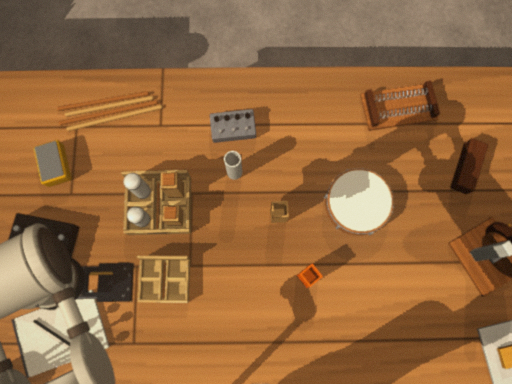

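```bash
python3 - <<'E'
from mv import *
print(bot.current_contact_force(),bot.current_clock()); bot.job_done()
E
```

```text
[ 0.88834709 -0.77821905  0.61953681] 72.9333
the job is handed in; nothing more can be done
```

I packed all four shakers into the caddy and handed the job in at about 73 s of the 115 s allowed. The order was tall round back left, tall square back right, short round front left, short square front right. Each was lowered until it touched the pocket floor (5–7 N for the three I logged) and then released.

**Last checks:** In both cameras, all four stand upright in their pockets, within about 2 px (a few mm) of the pocket centres. The open tube, open pot, drum, control box and orange pot look unmoved. The gripper was clear of everything and read no real contact force. I was not given a verdict from the judge.

**What went wrong on the way:**
- **Failed grasp:** the first grip on the short round shaker, 64 mm up its side, slipped off while the shaker was still on the table, and it stayed standing.
- **Cap pressed by mistake:** I then went down again with the jaws still shut and pressed its cap with about 40 N. It did not tip or shift visibly. The force was through the fingertips, so I don't expect it to count against the 40 N limit for the arm and gripper body, but it was right at that figure.
- **Fix:** gripping lower, at 57 mm and 30 N, held it.
- **Opening reading:** it showed about 39.4 mm on both the 40 mm and 42 mm shakers, so I treated it only as a sign that something was held.

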